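# Slide the crate label plate out over the end of the ledge

## Task

With the fingertips, swing the bar at the end of the ledge well out of the way, until it points outwards more or less in line with the ledge. Then push the flat label plate along the ledge until about a third of its length sticks out past that end, so that the next person can take it by its edge; leave it lying flat, roughly straight along the ledge and not out over its front. Only push: do not grasp, lift or tip the plate or let it fall, do not use the plate to push the bar open, and leave the jars and other things where they are.

Things in the scene. Friction and masses are not known exactly. Their poses are not given: they have to be found in the camera images.
- ledge: Fixed low steel bench riser (the ledge). Flat top 60 mm above the table, spanning x -80 to +150 mm, y -170 to +170 mm in its frame: y runs along it (about to the robot's left), x away from the robot. Origin at table height. A fence 12 mm high runs along it at x 64 to 68 mm; the plate's lane is the robot's side of the fence, jars stand beyond it. The -y end has the swing bar; +y end open
- ledge_end (a point): point on the top edge of the ledge's -y end (about the robot's right), in the lane (x 0, y -170, z 60 mm in the ledge's frame), axes as the ledge's; -y points out past the end
- plate: White plastic crate label plate lying flat in the lane, 80 mm (its x) by 120 mm (its y) by 6 mm thick, about 60 to 130 g, with a paper label and a small dark dot near its +y edge. Origin at the centre of its underside; its y runs nearly along the ledge's y (a few degrees off at the start)
- plate_front (a point): middle of the plate's -y short edge, half-way up its thickness: the edge that must end up past the ledge's end
- plate_rear (a point): middle of the plate's +y short edge, half-way up its thickness; at least 55 mm of bare ledge lies behind it at the start
- bar (a joint): angle of the swing bar, rad: 0 = square across the end of the ledge, growing as its free end swings outwards, 1.57 = pointing straight out in line with the ledge, 1.7 = stop. Starts between 0 and 0.3. Light friction (under 1 N at the free end) and no spring: it stays where it is left
- bar_pivot (a point): on the bar's upright pivot axis, half-way up the bar (71 mm above the table), at x 80 mm, y -178 mm in the ledge's frame. Dark steel bar 150 mm long from the pivot, 10 mm thick, from 62 to 80 mm above the table; the hub at the pivot is 22 mm across and 82 mm high
- bar_tip (a point): free end of the bar (towards the robot when across the end), 150 mm from the pivot, half-way up the bar
- jar_a: Bystander, leave alone: capped glass jar, 54 mm across, 75 mm tall, standing on the strip of the ledge behind the fence. Origin at the centre of its underside
- jar_b: Bystander, leave alone: a second jar like jar_a, on the same strip. Origin at the centre of its underside
- jar_c: Bystander, leave alone: capped glass jar, 64 mm across, 85 mm tall, on the table just in front of (robot side of) the ledge. Origin at the centre of its underside
- flask: Bystander, leave alone: capped glass bottle with a paper label, 72 mm across, 150 mm tall, on the table to the left. Origin at the centre of its underside
- tray: Bystander, leave alone: open steel instrument tray, 160 x 110 x 30 mm, on the table to the right. Origin at the centre of its underside
- cap: Bystander, leave alone: loose white jar cap, 48 mm across, 14 mm high, on the table to the right near the robot. Origin at the centre of its underside
- beaker: Bystander, leave alone: open glass beaker, 70 mm across, 90 mm tall, on the table to the left near the robot. Origin at the centre of its underside
Mind the look-alikes: they are no part of the job. Of the things that look like the plate, the largest one is meant.

How it is judged:
By the outcome, as a careful person would: the job done as asked, in the order asked, and still so for the second after the job is handed in, with the robot touching nothing.
It also fails if it takes over 58 s, if anything falls off the work surface, if the arm or the gripper's body presses on something with over 40 N, if the wrist force passes 120 N, or if a joint passes its speed limit or range.

## Robot

A 6-joint arm with a two-finger parallel gripper is mounted at the origin on the work surface. World frame = base frame: x ahead of the robot, y to its left, z up, the work surface at z = 0. Lengths are in mm, angles in rad, forces in N, time in s.
With the tool pointing down it reaches from about 275 to 775 mm from the base axis. Payload 14.6 kg.
Tool frame: the origin (TCP) lies at the very end of the fingers, on their centre line; the grasp point (between the pads) lies 19 mm behind it; z points along the fingers, y is the direction in which the jaws open and shut (so a half turn about z gives the same grasp; the last joint's range is limited). The gripper opens to 85 mm and grips with 20 to 120 N. Pads are 22 mm wide; open, the fingers measure 114 mm over their backs; the gripper's body (76 mm by 85 mm) begins 54 mm behind the grasp point. The pads swing forward as they close: fully open they stand 13 mm farther back than shut.
Start: joints at [-1.282, 0.263, -0.048, 1.259, 0, 1.415], TCP at [225.416, -474.148, 231.278] pointing down, gripper open.
Joint ranges: [-2.65, 2.65], [-0.89, 1.7], [-1.18, 1.37], [-2.13, 2.11], [-1.35, 1.29], [-3.14, 3.14]. Speed limits (rad/s): [1.89, 1.89, 2.57, 2.79, 3.14, 3.14].

## Interface

Orientations are given as a unit quaternion [w, x, y, z].
In Python, from workcell import arm gives the robot as it stands.
- The arm moves only by the tool drive_tool, never from a script. Its argument "series" is a list of rows, each an object with "rotation": the turn, a rotation vector about the world's x, y, z in rad, a list of three; "slide": the shift along the world's x, y, z in units of 40 mm (1.0 is 40 mm), a list of three; "claw": the gripper command: -1 is fully open, 1 is shut, values between are in proportion. A call has 1 to 10 rows; each row is the pose to reach, as a shift and turn from the pose commanded when the call began; what a row does not reach only later rows make up. A row lasts 1/12 s, in which the tool goes at most 41.7 mm and 7.16 degrees, less where a joint would pass 70% of its speed; a pose out of reach is approached as far as the arm can. A call with a gripper value outside its range is refused whole. The fingers move at their own pace and stop on an object; "squeeze" is the grip in N (left out, the last holds). Time passes only in rows, so rows that repeat a pose let the fingers close. It gives the time, the measured TCP pose, the force and the opening at its end, in the units of the state.
- arm.sense(): the state, without advancing time (a new reading comes with each control period).
- arm.camera(name): name is "scene" or "top" or "wrist"; returns a dict with "frame" (400x640x3 uint8, red, green, blue), "z_map" (400x640 float32, mm along the optical axis (not along the pixel's ray), 0 where there is no reading), "camera_matrix" (3x3 intrinsics, pixels), "k1" (the pictures are not rectified: a ray, as slopes to the right and down, at radius r is drawn at 1 + k1 r^2 times it, then the intrinsics apply), "view" (4x4, takes a point from world to camera coordinates). Camera axes: x right, y down, z forward; pixel columns grow to the right and rows downward; lengths in mm; the calibration is good to about 2 mm. A picture is of the moment at which its call begins.
- arm.close_job(): hands the job in, once; it reports no verdict.
The state is a dict: "time": time; "joint_pos": joint angles; "joint_vel": joint speeds; "joint_torque": joint torques, N m; "tool_pos": TCP position; "tcp_rot": TCP orientation; "wrist_force": force on the tool from outside, world axes, zero at the start; "ft_torque": the same for the moment, N m; "finger_gap": finger opening in mm.
Only numpy, scipy, OpenCV 4.12 (cv2) and the standard library are available. Lean on these libraries where they do the work, as an engineer would, in place of code of your own. Each camera call takes 0.05 s, during which the arm holds its last target. There are 200 camera calls.

## Working session

There is one attempt and no reset: what is moved stays moved. The work goes in short steps, Python scripts to look and compute and a tool call to move; the robot and the scene stay as the last step left them, time stands still between calls to the robot, and variables do not carry over. Pictures are saved under pics/ and viewed, about 8 in all and at most 12, crops included, and the job is handed in when it is done.

Besides the shell and the picture viewer there is one more tool, called after "Request:" as name(argument=value, ...) on one line, values as JSON. drive_tool: Moves the arm, as the interface text tells. Its arguments: {"type":"object","properties":{"series":{"type":"array"},"squeeze":{"type":"number"}},"required":["series"]}

```bash
mkdir -p pics; ls; cat > h.py <<'E'
import numpy as np, cv2
from workcell import arm
def snap(name,fn=None):
    c=arm.camera(name)
    if fn: cv2.imwrite('pics/'+fn,c["frame"][:,:,::-1])
    return c
def rays(c,uv):
    K=np.array(c["camera_matrix"]);uv=np.asarray(uv,float).reshape(-1,2)
    d=(uv-[K[0,2],K[1,2]])/[K[0,0],K[1,1]]
    u=d.copy()
    for _ in range(20): u=d/(1+c["k1"]*(u**2).sum(1,keepdims=True))
    return u
def onplane(c,uv,z):
    u=rays(c,uv);V=np.array(c["view"]);R=V[:3,:3];o=-R.T@V[:3,3]
    D=np.c_[u,np.ones(len(u))]@R
    return o+D*((z-o[2])/D[:,2])[:,None]
def cloud(c):
    v,u=np.mgrid[0:400,0:640];uv=np.c_[u.ravel(),v.ravel()]
    r=rays(c,uv);z=c["z_map"].ravel()[:,None]
    V=np.array(c["view"]);P=(np.c_[r,np.ones(len(r))]*z-V[:3,3])@V[:3,:3]
    P[z[:,0]==0]=np.nan
    return P.reshape(400,640,3)
E
python3 - <<'E'
from h import *
s=arm.sense();print(s)
a=snap("top","t1.png");b=snap("scene","s1.png")
np.savez('t1.npz',**a)
for c in(a,b):print(c["camera_matrix"],c["k1"],c["view"])
E
```

```text
pics
{'time': 0.0, 'joint_pos': array([-1.28228809e+00,  2.63548842e-01, -4.89435389e-02,  1.25938894e+00,
        5.90763284e-06,  1.41550672e+00]), 'joint_vel': array([ 0.00040984,  0.00183809, -0.00048125,  0.0010648 , -0.00054181,
        0.00075511]), 'joint_torque': array([-3.74771786e-03, -6.37604713e+01,  3.84569407e+01,  1.35570325e-02,
       -1.88127765e-04,  1.44455072e-05]), 'tool_pos': array([ 225.34410659, -473.87760868,  230.80923504]), 'tcp_rot': array([-5.41492312e-04,  9.75481146e-01,  2.20082346e-01, -3.31614876e-05]), 'wrist_force': array([-0.19218108, -0.2325845 , -0.17509889]), 'ft_torque': array([-0.03290335,  0.02480163, -0.02668212]), 'finger_gap': 85.33115725109498}
[[468.08319107   0.         318.98358185]
 [  0.         468.08319107 203.1321894 ]
 [  0.           0.           1.        ]] -0.10248147223486073 [[-2.52339067e-02 -9.99653586e-01  7.48049033e-03  6.90593752e+00]
 [-9.97452966e-01  2.46775718e-02 -6.69223341e-02  4.56257437e+02]
 [ 6.67145509e-02 -9.15014919e-03 -9.97730146e-01  1.73737389e+03]
 [ 0.00000000e+00  0.00000000e+00  0.00000000e+00  1.00000000e+00]]
[[501.71861947   0.         319.73131893]
 [  0.         501.71861947 197.12983329]
 [  0.           0.           1.        ]] -0.13450658719744343 [[-5.87091524e-01  8.09311113e-01  1.84136851e-02  2.86077370e+02]
 [ 5.72538780e-01  4.31197668e-01 -6.97329131e-01 -2.05443570e+02]
 [-5.72296153e-01 -3.98853473e-01 -7.16514494e-01  1.84876827e+03]
 [ 0.00000000e+00  0.00000000e+00  0.00000000e+00  1.00000000e+00]]
```

View pics/t1.png

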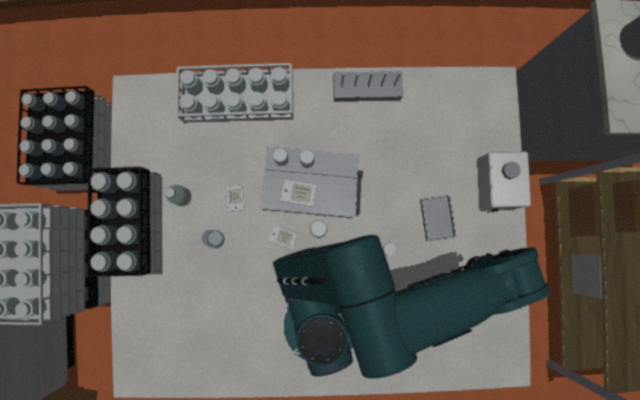

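View pics/s1.png

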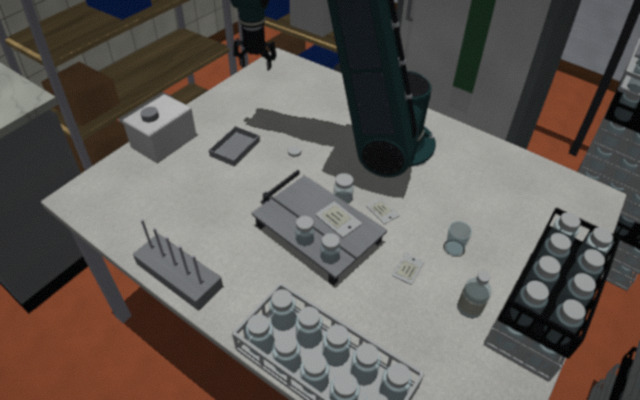

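The top view shows the ledge at px (262–358, 148–216), the plate on it at (298,192), jars at (280,157) and (307,159), jar_c at (319,229), and the bar at the right end (358,185). The scene view shows the bar at (280,187). Next I'll measure.

```bash
cat > m.py <<'E'
from h import *
import sys
def ledge(c):
    P=cloud(c);z=P[...,2]
    m=((z>50)&(z<69)&(P[...,0]>300)&(P[...,0]<800)&(abs(P[...,1])<300)).astype(np.uint8)
    n,l,s,_=cv2.connectedComponentsWithStats(m);i=1+np.argmax(s[1:,4])
    q=P[l==i]; return P,m,q
if __name__=="__main__":
    c=dict(np.load('t1.npz'))
    P,m,q=ledge(c)
    r=cv2.minAreaRect(q[:,:2].astype(np.float32));print(r,len(q),np.median(q[:,2]),cv2.boxPoints(r))
    hsv=cv2.cvtColor(c["frame"],cv2.COLOR_RGB2HSV)
    im=c["frame"][130:260,220:380];cv2.imwrite('pics/t1c.png',cv2.resize(im,None,fx=4.5,fy=4.5,interpolation=cv2.INTER_CUBIC)[:,:,::-1])
    z=P[...,2];t=((z>80)&(z<170)&(P[...,0]>250)&(P[...,0]<750)&(P[...,1]<450)&(P[...,1]>-150)).astype(np.uint8)
    n,l,s,ce=cv2.connectedComponentsWithStats(t)
    for i in range(1,n):
        if s[i,4]>15: print(s[i],np.nanmedian(P[l==i],0).round())
E
python3 m.py
```

```text
((533.4180297851562, 25.615890502929688), (341.56976318359375, 231.3761749267578), 83.06774139404297) 5003 60.38851008823723 [[ 397.96268 -129.95741]
 [ 627.64734 -157.88353]
 [ 668.8734   181.1892 ]
 [ 439.18872  209.11531]]
[274 149  15  16 195] [617. 126. 133.]
[300 150  14  17 181] [608.  36. 133.]
[310 221  16  16 169] [360.   2.  85.]
[200 228  20  20  70] [339. 401.  88.]
```

View pics/t1c.png

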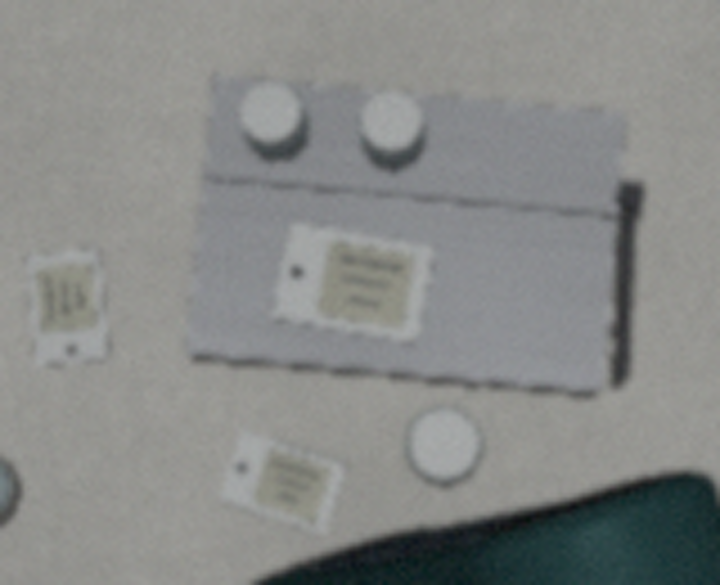

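The crop shows the plate corners near px (292,224), (432,243), (418,340), (275,318). The bar is nearly square across the end, with its pivot at (630,195) and tip at (620,383). jar_c at (445,445) is close in front.

```bash
cat > f.py <<'E'
from h import *
yaw=-0.121; O=np.array([498.7,29.8]); R=np.array([[np.cos(yaw),-np.sin(yaw)],[np.sin(yaw),np.cos(yaw)]])
def toL(p): return (np.asarray(p)[...,:2]-O)@R
def toW(p): return O+np.asarray(p,float)@R.T
E
python3 - <<'E'
from f import *
c=dict(np.load('t1.npz'))
v=lambda p:np.array(p)/4.5+[220,130]-0.4
p=toL(onplane(c,v([(292,224),(432,243),(418,340),(275,318)]),66));print('plate',p.round(),p.mean(0).round())
b=toL(onplane(c,v([(620,195),(633,195),(614,384),(628,384)]),80));print('bar',b.round())
P=cloud(c)
for n,q,z in(('ja',(273,112),135),('jb',(391,124),135),('jc',(446,441),85)):print(n,toL(onplane(c,v([q]),z)).round())
for q in((0,-170),(80,-178),(-72,-178),(-100,-150),(80,-330),(0,170),(0,-70),(0,0)):print(q,toW(q).round(1))
print(R)
# plate mask
h=cv2.cvtColor(c["frame"],cv2.COLOR_RGB2HSV);print(h[185,284],h[205,330],h[187,288])
E
```

```text
plate [[ 33.  94.]
 [ 28. -20.]
 [-51. -16.]
 [-44. 100.]] [-8. 40.]
bar [[  80. -167.]
 [  81. -178.]
 [ -72. -176.]
 [ -71. -187.]]
ja [[112. 113.]]
jb [[111.  20.]]
jc [[-130.  -47.]]
(0, -170) [ 478.2 -139. ]
(80, -178) [ 556.6 -156.6]
(-72, -178) [ 405.7 -138.2]
(-100, -150) [ 381.3 -107. ]
(80, -330) [ 538.3 -307.4]
(0, 170) [519.2 198.6]
(0, -70) [490.3 -39.7]
(0, 0) [498.7  29.8]
[[ 0.99268843  0.12070496]
 [-0.12070496  0.99268843]]
[ 78   8 163] [111  12 149] [ 96   8 164]
```

Request:
drive_tool(series=[{"rotation": [0, 0, 0.125], "slide": [0.5, 0.8, 0], "claw": 1}, {"rotation": [0, 0, 0.25], "slide": [1.0, 1.6, 0], "claw": 1}, {"rotation": [0, 0, 0.375], "slide": [1.5, 2.4, 0], "claw": 1}, {"rotation": [0, 0, 0.5], "slide": [2.0, 3.3, 0], "claw": 1}, {"rotation": [0, 0, 0.625], "slide": [2.5, 4.2, 0], "claw": 1}, {"rotation": [0, 0, 0.75], "slide": [3.1, 5.1, 0], "claw": 1}, {"rotation": [0, 0, 0.875], "slide": [3.7, 6.1, 0], "claw": 1}, {"rotation": [0, 0, 1.0], "slide": [4.3, 7.1, 0], "claw": 1}, {"rotation": [0, 0, 1.007], "slide": [5.0, 8.1, -0.5], "claw": 1}, {"rotation": [0, 0, 1.007], "slide": [5.65, 9.2, -1.2], "claw": 1}], squeeze=20)

```text
time: 0.93
tool_pos: [434.8, -133.7, 200.6]
tcp_rot: [0.001, 0.748, 0.664, 0.0]
wrist_force: [1.4, -0.6, 1.5]
finger_gap: 0.0
```

Request:
drive_tool(series=[{"rotation": [0, 0, 0], "slide": [0, 0, 0], "claw": 1}, {"rotation": [0, 0, 0], "slide": [0, 0, 0], "claw": 1}, {"rotation": [0, 0, 0], "slide": [0, 0, 0], "claw": 1}])

```text
time: 1.18
tool_pos: [433.2, -135.6, 200.0]
tcp_rot: [-0.0, 0.748, 0.664, -0.0]
wrist_force: [-0.9, -1.0, 0.0]
finger_gap: -0.1
```

```bash
python3 - <<'E'
from f import *
c=snap("wrist","w1.png");np.savez('w1.npz',**c)
s=arm.sense();print(s["tool_pos"],toL(s["tool_pos"]),s["tcp_rot"],c["view"])
E
```

```text
[ 433.1942965  -136.16148399  200.2519944 ] [ -44.99438018 -172.65490758] [ 1.45732910e-04  7.48451677e-01  6.63189312e-01 -5.81634061e-05] [[ 9.92686261e-01 -1.20714012e-01 -1.45447373e-03 -4.45089424e+02]
 [-1.14009678e-01 -9.41379027e-01  3.17501686e-01 -1.08407783e+02]
 [-3.96961133e-02 -3.15013737e-01 -9.48256592e-01  3.26919324e+02]
 [ 0.00000000e+00  0.00000000e+00  0.00000000e+00  1.00000000e+00]]
```

View pics/w1.png

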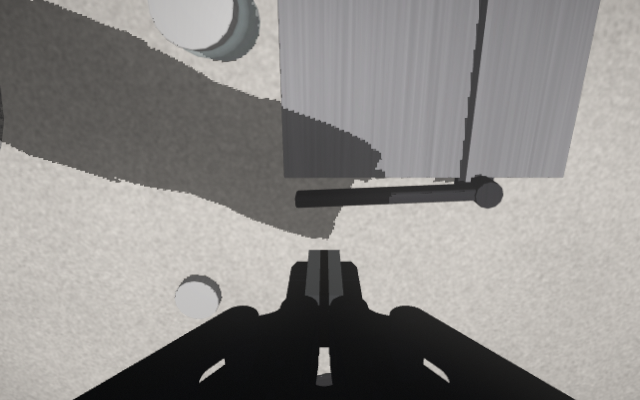

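The wrist view shows the bar from its tip at (296,200) to the hub at (488,194). The ledge's end edge is at row 178, from (284,178) to (564,177), and the fence is at column ~464.

```bash
python3 - <<'E'
from f import *
c=dict(np.load('w1.npz'))
print(toL(onplane(c,[(284,178),(564,177)],60)).round(1),toL(onplane(c,[(296,191),(488,194)],80)).round(1))
P=(.05,.4,.8,1.1,1.35,1.5)
r=110
def wp(t):
    h=14.5*abs(np.sin(t))+11*abs(np.cos(t))
    return np.array([80,-180])-r*np.array([np.cos(t),np.sin(t)])-(5+h)*np.array([np.sin(t),-np.cos(t)])
o=toW((-31,-145))
print('start',o,((o-[433.2,-135.9])/40).round(2))
for t in P: print(t,wp(t).round(),((toW(wp(t))-o)/40).round(2))
E
```

```text
[[ -78.9 -168.1]
 [ 152.  -167. ]] [[ -67.7 -172.9]
 [  81.3 -175.3]]
start [ 450.42444015 -110.39796832] [0.43 0.64]
0.05 [ -31. -169.] [-0.06 -0.59]
0.4 [ -29. -204.] [-0.14 -1.46]
0.8 [ -13. -243.] [ 0.15 -2.48]
1.1 [  10. -268.] [ 0.64 -3.17]
1.35 [  35. -283.] [ 1.22 -3.61]
1.5 [  52. -288.] [ 1.63 -3.81]
```

Request:
drive_tool(series=[{"rotation": [0, 0, 0], "slide": [0.2, 0.35, 0], "claw": 1}, {"rotation": [0, 0, 0], "slide": [0.43, 0.64, 0], "claw": 1}, {"rotation": [0, 0, 0], "slide": [0.43, 0.64, -0.8], "claw": 1}, {"rotation": [0, 0, 0], "slide": [0.43, 0.64, -1.6], "claw": 1}, {"rotation": [0, 0, 0], "slide": [0.43, 0.64, -2.3], "claw": 1}, {"rotation": [0, 0, 0], "slide": [0.43, 0.64, -2.8], "claw": 1}, {"rotation": [0, 0, 0], "slide": [0.43, 0.64, -3.1], "claw": 1}, {"rotation": [0, 0, 0], "slide": [0.43, 0.64, -3.25], "claw": 1}, {"rotation": [0, 0, 0], "slide": [0.43, 0.64, -3.25], "claw": 1}, {"rotation": [0, 0, 0], "slide": [0.43, 0.64, -3.25], "claw": 1}])

```text
time: 2.07
tool_pos: [450.8, -110.7, 70.7]
tcp_rot: [0.0, 0.749, 0.663, 0.0]
wrist_force: [-0.1, 0.7, 0.7]
finger_gap: -0.4
```

Request:
drive_tool(series=[{"rotation": [0, 0, 0], "slide": [-0.03, -0.3, 0], "claw": 1}, {"rotation": [0, 0, 0], "slide": [-0.06, -0.6, 0], "claw": 1}, {"rotation": [0, 0, 0], "slide": [-0.09, -0.9, 0], "claw": 1}, {"rotation": [0, 0, 0], "slide": [-0.12, -1.2, 0], "claw": 1}, {"rotation": [0, 0, 0], "slide": [-0.14, -1.46, 0], "claw": 1}, {"rotation": [0, 0, 0], "slide": [-0.06, -1.75, 0], "claw": 1}, {"rotation": [0, 0, 0], "slide": [0.03, -2.1, 0], "claw": 1}, {"rotation": [0, 0, 0], "slide": [0.15, -2.48, 0], "claw": 1}, {"rotation": [0, 0, 0], "slide": [0.37, -2.82, 0], "claw": 1}, {"rotation": [0, 0, 0], "slide": [0.64, -3.17, 0], "claw": 1}])

```text
time: 2.9
tool_pos: [476.4, -238.2, 69.9]
tcp_rot: [-0.0, 0.748, 0.663, -0.0]
wrist_force: [-0.8, 1.0, 0.5]
finger_gap: -0.1
```

Request:
drive_tool(series=[{"rotation": [0, 0, 0], "slide": [0.27, -0.22, 0], "claw": 1}, {"rotation": [0, 0, 0], "slide": [0.57, -0.42, 0], "claw": 1}, {"rotation": [0, 0, 0], "slide": [0.8, -0.55, 0], "claw": 1}, {"rotation": [0, 0, 0], "slide": [1.03, -0.63, 0], "claw": 1}, {"rotation": [0, 0, 0], "slide": [1.15, -0.65, 0], "claw": 1}, {"rotation": [0, 0, 0], "slide": [1.15, -0.65, 0], "claw": 1}, {"rotation": [0, 0, 0], "slide": [1.15, -0.65, 0], "claw": 1}])

```text
time: 3.48
tool_pos: [522.1, -262.9, 69.7]
tcp_rot: [-0.0, 0.748, 0.663, -0.0]
wrist_force: [0.0, -0.5, -0.2]
finger_gap: 0.1
```

```bash
python3 - <<'E'
from f import *
c=snap("top");np.savez('t2.npz',**c)
im=c["frame"][130:260,220:400];cv2.imwrite('pics/t2c.png',cv2.resize(im,None,fx=4.4,fy=4.4,interpolation=cv2.INTER_CUBIC)[:,:,::-1])
s=arm.sense();print(s["tool_pos"],toL(s["tool_pos"]),s["wrist_force"])
E
```

```text
[ 521.84389128 -262.66940313   69.82620171] [  58.27717944 -287.53740944] [ 0.04191172 -0.37139173  0.21039107]
```

View pics/t2c.png

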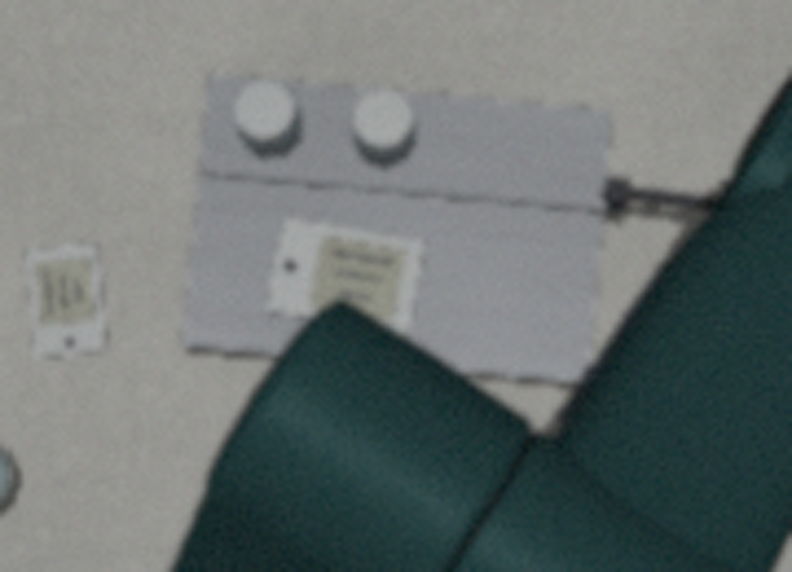

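The top view shows the bar pointing straight out, in line with the fence, from hub (617,195) to about (715,203). The plate and jars haven't moved. I'll back off, lift and go behind the plate.

Request:
drive_tool(series=[{"rotation": [0, 0, 0], "slide": [-0.3, 0.03, 0], "claw": 1}, {"rotation": [0, 0, 0], "slide": [-0.6, 0.06, 0], "claw": 1}, {"rotation": [0, 0, 0], "slide": [-0.6, 0.06, 0.6], "claw": 1}, {"rotation": [0, 0, 0], "slide": [-0.6, 0.06, 1.5], "claw": 1}, {"rotation": [0, 0, 0], "slide": [-0.6, 0.06, 2.4], "claw": 1}, {"rotation": [0, 0, 0], "slide": [-0.6, 0.3, 3.2], "claw": 1}, {"rotation": [0, 0, 0], "slide": [-0.55, 1.0, 3.3], "claw": 0.2}, {"rotation": [0, 0, 0], "slide": [-0.5, 1.9, 3.3], "claw": 0.2}, {"rotation": [0, 0, 0], "slide": [-0.5, 2.8, 3.3], "claw": 0.2}, {"rotation": [0, 0, 0], "slide": [-0.45, 3.7, 3.3], "claw": 0.2}])

```text
time: 4.37
tool_pos: [503.3, -113.3, 202.3]
tcp_rot: [0.0, 0.748, 0.663, 0.0]
wrist_force: [0.4, -0.4, 0.0]
finger_gap: 34.5
```

Request:
drive_tool(series=[{"rotation": [0, 0, 0], "slide": [0, 0.9, 0], "claw": 0.2}, {"rotation": [0, 0, 0], "slide": [0, 1.8, 0], "claw": 0.2}, {"rotation": [0, 0, 0], "slide": [0, 2.7, 0], "claw": 0.2}, {"rotation": [0, 0, 0], "slide": [0, 3.6, 0], "claw": 0.2}, {"rotation": [0, 0, 0], "slide": [0, 4.5, 0], "claw": 0.2}, {"rotation": [0, 0, 0], "slide": [0, 5.4, 0], "claw": 0.2}, {"rotation": [0, 0, 0], "slide": [0, 6.2, 0], "claw": 0.2}, {"rotation": [0, 0, 0], "slide": [0, 6.7, 0], "claw": 0.2}, {"rotation": [0, 0, 0], "slide": [0, 6.7, 0], "claw": 0.2}, {"rotation": [0, 0, 0], "slide": [0, 6.7, 0], "claw": 0.2}])

```text
time: 5.2
tool_pos: [503.6, 154.0, 202.0]
tcp_rot: [0.0, 0.748, 0.664, -0.0]
wrist_force: [-0.4, -0.7, -0.0]
finger_gap: 34.0
```

```bash
python3 - <<'E'
from f import *
c=snap("top");np.savez('t3.npz',**c)
im=c["frame"][130:260,220:400];cv2.imwrite('pics/t3c.png',cv2.resize(im,None,fx=4.4,fy=4.4,interpolation=cv2.INTER_CUBIC)[:,:,::-1])
w=snap("wrist");np.savez('w3.npz',**w)
s=arm.sense();print(s["tool_pos"],toL(s["tool_pos"]),s["finger_gap"])
cv2.imwrite('pics/w3.png',w["frame"][:,:,::-1])
E
```

```text
[503.91648583 152.76855698 202.03508468] [ -9.66456913 122.69911913] 34.14884005921575
```

View pics/w3.png

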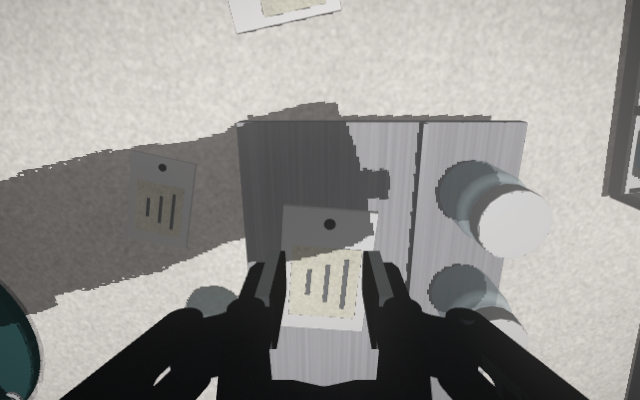

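The wrist view shows the plate's rear edge from (283,205) to (379,213), the dot at (330,224), the fence at column ~415, and clear ledge behind the plate.

```bash
python3 - <<'E'
from f import *
c=dict(np.load('w3.npz'))
print(toL(onplane(c,[(283,205),(379,213),(283,320),(362,331)],66)).round(1), toL(onplane(c,[(238,121),(526,121)],60)).round(1))
# target above (-6,122): slide
print((toW((-6,122))-[503.75,153.4])/40)
E
```

```text
[[-44.8 105. ]
 [ 35.2  97.9]
 [-49.   -9.1]
 [ 25.1 -21.5]] [[-78.5 173.1]
 [148.6 173.4]]
[ 0.09299685 -0.04419455]
```

Request:
drive_tool(series=[{"rotation": [0, 0, 0], "slide": [0.1, 0.02, -0.5], "claw": 0.2}, {"rotation": [0, 0, 0], "slide": [0.1, 0.02, -1.2], "claw": 0.2}, {"rotation": [0, 0, 0], "slide": [0.1, 0.02, -1.9], "claw": 0.2}, {"rotation": [0, 0, 0], "slide": [0.1, 0.02, -2.5], "claw": 0.2}, {"rotation": [0, 0, 0], "slide": [0.1, 0.02, -3.0], "claw": 0.2}, {"rotation": [0, 0, 0], "slide": [0.1, 0.02, -3.3], "claw": 0.2}, {"rotation": [0, 0, 0], "slide": [0.1, 0.02, -3.4], "claw": 0.2}, {"rotation": [0, 0, 0], "slide": [0.1, 0.02, -3.45], "claw": 0.2}, {"rotation": [0, 0, 0], "slide": [0.1, 0.02, -3.45], "claw": 0.2}, {"rotation": [0, 0, 0], "slide": [0.1, 0.02, -3.45], "claw": 0.2}])

```text
time: 6.13
tool_pos: [508.7, 153.9, 64.8]
tcp_rot: [0.0, 0.748, 0.663, 0.001]
wrist_force: [0.0, -1.2, -0.1]
finger_gap: 34.1
```

Request:
drive_tool(series=[{"rotation": [0, 0, 0], "slide": [0, 0, -0.03], "claw": 0.2}, {"rotation": [0, 0, 0], "slide": [0, 0, -0.03], "claw": 0.2}, {"rotation": [0, 0, 0], "slide": [0, 0, -0.03], "claw": 0.2}])

```text
time: 6.38
tool_pos: [508.4, 154.2, 63.2]
tcp_rot: [0.0, 0.748, 0.663, 0.0]
wrist_force: [0.1, -1.4, -0.1]
finger_gap: 33.9
```

Request:
drive_tool(series=[{"rotation": [0, 0, 0], "slide": [0, 0, -0.03], "claw": 0.2}, {"rotation": [0, 0, 0], "slide": [0, 0, -0.03], "claw": 0.2}, {"rotation": [0, 0, 0], "slide": [0, 0, -0.03], "claw": 0.2}])

```text
time: 6.63
tool_pos: [508.1, 154.2, 61.6]
tcp_rot: [-0.0, 0.748, 0.663, -0.0]
wrist_force: [0.4, 1.0, -0.1]
finger_gap: 33.9
```

Request:
drive_tool(series=[{"rotation": [0, 0, 0], "slide": [0, 0, -0.03], "claw": 0.2}, {"rotation": [0, 0, 0], "slide": [0, 0, -0.03], "claw": 0.2}, {"rotation": [0, 0, 0], "slide": [0, 0, -0.03], "claw": 0.2}])

```text
time: 6.88
tool_pos: [508.1, 154.1, 60.3]
tcp_rot: [-0.0, 0.748, 0.663, -0.0]
wrist_force: [0.0, -0.0, 0.4]
finger_gap: 34.1
```

Request:
drive_tool(series=[{"rotation": [0, 0, 0], "slide": [0, 0, -0.03], "claw": 0.2}, {"rotation": [0, 0, 0], "slide": [0, 0, -0.03], "claw": 0.2}, {"rotation": [0, 0, 0], "slide": [0, 0, -0.03], "claw": 0.2}])

```text
time: 7.13
tool_pos: [508.2, 154.2, 59.2]
tcp_rot: [0.0, 0.748, 0.663, 0.0]
wrist_force: [0.3, -0.2, 2.1]
finger_gap: 34.1
```

Request:
drive_tool(series=[{"rotation": [0, 0, 0], "slide": [0, 0, -0.03], "claw": 0.2}, {"rotation": [0, 0, 0], "slide": [0, 0, -0.03], "claw": 0.2}, {"rotation": [0, 0, 0], "slide": [0, 0, -0.03], "claw": 0.2}])

```text
time: 7.38
tool_pos: [508.3, 154.2, 59.1]
tcp_rot: [0.0, 0.748, 0.663, 0.0]
wrist_force: [-7.2, -1.4, 22.4]
finger_gap: 33.9
```

Request:
drive_tool(series=[{"rotation": [0, 0, 0], "slide": [0, 0, 0.08], "claw": 0.2}, {"rotation": [0, 0, 0], "slide": [0, 0, 0.08], "claw": 0.2}, {"rotation": [0, 0, 0], "slide": [-0.015, -0.1, 0.08], "claw": 0.2}, {"rotation": [0, 0, 0], "slide": [-0.025, -0.2, 0.08], "claw": 0.2}, {"rotation": [0, 0, 0], "slide": [-0.035, -0.3, 0.08], "claw": 0.2}, {"rotation": [0, 0, 0], "slide": [-0.05, -0.4, 0.08], "claw": 0.2}, {"rotation": [0, 0, 0], "slide": [-0.06, -0.5, 0.08], "claw": 0.2}, {"rotation": [0, 0, 0], "slide": [-0.075, -0.6, 0.08], "claw": 0.2}, {"rotation": [0, 0, 0], "slide": [-0.085, -0.7, 0.08], "claw": 0.2}, {"rotation": [0, 0, 0], "slide": [-0.1, -0.8, 0.08], "claw": 0.2}])

```text
time: 8.22
tool_pos: [504.2, 121.7, 61.2]
tcp_rot: [0.0, 0.748, 0.663, 0.0]
wrist_force: [0.5, -0.3, 0.3]
finger_gap: 34.1
```

```bash
python3 - <<'E'
from f import *
w=snap("wrist","w4.png");np.savez('w4.npz',**w)
s=arm.sense();print(s["tool_pos"],toL(s["tool_pos"]),s["finger_gap"],s["wrist_force"])
E
```

```text
[504.01795007 121.20302859  61.16913344] [-5.75373104 91.37663163] 34.47795110467757 [-0.32798601  0.08547478  0.5486114 ]
```

View pics/w4.png

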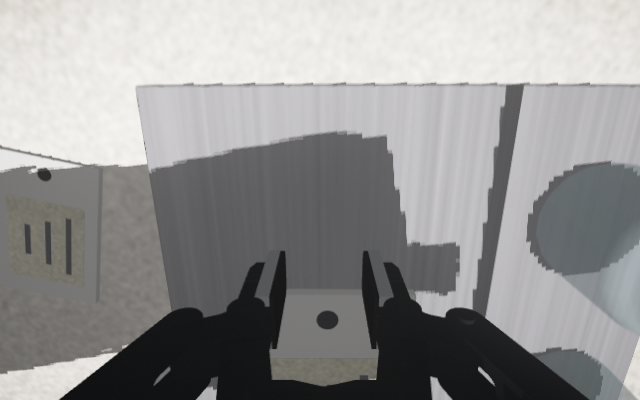

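The wrist view shows the plate's rear edge at row 289 between the fingers, level, so it may already be square. I need to know whether the tips are behind it or over it.

```bash
python3 - <<'E'
from f import *
c=dict(np.load('w4.npz'))
print(toL(onplane(c,[(290,289),(360,290),(327,320),(136,86)],66)).round(1))
print(toL(onplane(dict(np.load('w3.npz')),[(330,224)],66)).round(1))
P=cloud(c)
for r in(255,265,275,285,295,305): print(r,[ (*toL(P[r,k]).round(),P[r,k,2].round()) for k in (276,283,325,366,372)])
g=c["frame"][250:320,240:420];cv2.imwrite('pics/w4c.png',cv2.resize(g,None,fx=4,fy=4)[:,:,::-1])
E
```

```text
[[-21.8  84.8]
 [  9.5  84.3]
 [ -5.2  68.2]
 [-76.7 172. ]]
[[-5.7 87.9]]
255 [(np.float64(-27.0), np.float64(104.0), np.float64(71.0)), (np.float64(-24.0), np.float64(104.0), np.float64(69.0)), (np.float64(-6.0), np.float64(100.0), np.float64(62.0)), (np.float64(11.0), np.float64(104.0), np.float64(70.0)), (np.float64(13.0), np.float64(105.0), np.float64(72.0))]
265 [(np.float64(-25.0), np.float64(105.0), np.float64(80.0)), (np.float64(-24.0), np.float64(99.0), np.float64(70.0)), (np.float64(-6.0), np.float64(95.0), np.float64(63.0)), (np.float64(10.0), np.float64(103.0), np.float64(77.0)), (np.float64(12.0), np.float64(105.0), np.float64(79.0))]
275 [(np.float64(-25.0), np.float64(105.0), np.float64(87.0)), (np.float64(-24.0), np.float64(96.0), np.float64(72.0)), (np.float64(-6.0), np.float64(89.0), np.float64(61.0)), (np.float64(10.0), np.float64(100.0), np.float64(79.0)), (np.float64(11.0), np.float64(104.0), np.float64(87.0))]
285 [(np.float64(-24.0), np.float64(104.0), np.float64(93.0)), (np.float64(-24.0), np.float64(92.0), np.float64(74.0)), (np.float64(-6.0), np.float64(83.0), np.float64(60.0)), (np.float64(10.0), np.float64(96.0), np.float64(80.0)), (np.float64(11.0), np.float64(104.0), np.float64(93.0))]
295 [(np.float64(-24.0), np.float64(100.0), np.float64(94.0)), (np.float64(-24.0), np.float64(88.0), np.float64(75.0)), (np.float64(-6.0), np.float64(82.0), np.float64(67.0)), (np.float64(10.0), np.float64(92.0), np.float64(81.0)), (np.float64(10.0), np.float64(102.0), np.float64(97.0))]
305 [(np.float64(-24.0), np.float64(97.0), np.float64(96.0)), (np.float64(-24.0), np.float64(83.0), np.float64(76.0)), (np.float64(-6.0), np.float64(77.0), np.float64(67.0)), (np.float64(10.0), np.float64(88.0), np.float64(82.0)), (np.float64(10.0), np.float64(98.0), np.float64(97.0))]
```

View pics/w4c.png

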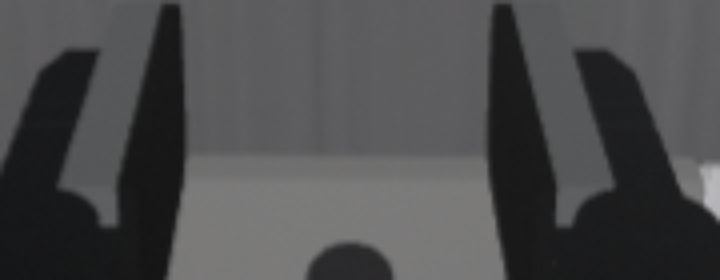

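The crop shows the rear edge lying square between the pads at row ~165. The dot has moved about 20 mm, so the plate is being pushed flat and has straightened. I'll continue.

Request:
drive_tool(series=[{"rotation": [0, 0, 0], "slide": [-0.01, -0.1, 0], "claw": 0.2}, {"rotation": [0, 0, 0], "slide": [-0.035, -0.3, 0], "claw": 0.2}, {"rotation": [0, 0, 0], "slide": [-0.06, -0.5, 0], "claw": 0.2}, {"rotation": [0, 0, 0], "slide": [-0.085, -0.7, 0], "claw": 0.2}, {"rotation": [0, 0, 0], "slide": [-0.11, -0.9, 0], "claw": 0.2}, {"rotation": [0, 0, 0], "slide": [-0.135, -1.1, 0], "claw": 0.2}, {"rotation": [0, 0, 0], "slide": [-0.16, -1.3, 0], "claw": 0.2}, {"rotation": [0, 0, 0], "slide": [-0.18, -1.5, 0], "claw": 0.2}, {"rotation": [0, 0, 0], "slide": [-0.205, -1.7, 0], "claw": 0.2}, {"rotation": [0, 0, 0], "slide": [-0.23, -1.9, 0], "claw": 0.2}])

```text
time: 9.1
tool_pos: [494.9, 45.3, 61.2]
tcp_rot: [0.0, 0.748, 0.663, 0.0]
wrist_force: [-0.5, -0.0, 0.1]
finger_gap: 34.1
```

Request:
drive_tool(series=[{"rotation": [0, 0, 0], "slide": [-0.025, -0.2, 0], "claw": 0.2}, {"rotation": [0, 0, 0], "slide": [-0.05, -0.4, 0], "claw": 0.2}, {"rotation": [0, 0, 0], "slide": [-0.075, -0.6, 0], "claw": 0.2}, {"rotation": [0, 0, 0], "slide": [-0.1, -0.8, 0], "claw": 0.2}, {"rotation": [0, 0, 0], "slide": [-0.12, -1.0, 0], "claw": 0.2}, {"rotation": [0, 0, 0], "slide": [-0.145, -1.2, 0], "claw": 0.2}, {"rotation": [0, 0, 0], "slide": [-0.17, -1.4, 0], "claw": 0.2}, {"rotation": [0, 0, 0], "slide": [-0.185, -1.55, 0], "claw": 0.2}, {"rotation": [0, 0, 0], "slide": [-0.195, -1.6, 0], "claw": 0.2}, {"rotation": [0, 0, 0], "slide": [-0.195, -1.6, 0], "claw": 0.2}])

```text
time: 9.93
tool_pos: [487.1, -18.4, 61.2]
tcp_rot: [0.0, 0.748, 0.663, -0.0]
wrist_force: [0.5, 1.0, 0.2]
finger_gap: 34.0
```

```bash
python3 - <<'E'
from f import *
w=snap("wrist","w5.png");np.savez('w5.npz',**w)
s=arm.sense();print(s["tool_pos"],toL(s["tool_pos"]),s["finger_gap"],s["wrist_force"])
c=snap("top");np.savez('t5.npz',**c)
P=cloud(w)
for r in range(270,340,6): print(r,toL(P[r,325]).round(1),P[r,325,2].round(1))
im=c["frame"][130:260,220:400];cv2.imwrite('pics/t5c.png',cv2.resize(im,None,fx=4.4,fy=4.4,interpolation=cv2.INTER_CUBIC)[:,:,::-1])
E
```

```text
[487.1122518  -18.03086309  61.16055388] [ -5.72960132 -48.87984289] 34.53239325266819 [-0.04647296  0.02856096  0.98472417]
270 [ -6.1 -49.5] 61.1
276 [ -6.1 -52.7] 60.9
282 [ -6.1 -55.6] 61.4
288 [ -6.1 -59.2] 60.7
294 [ -6.2 -59.2] 65.6
300 [ -6.2 -61. ] 67.5
306 [ -6.2 -64.8] 66.6
312 [ -6.2 -67.4] 67.6
318 [ -6.2 -70.5] 67.7
324 [ -6.2 -74.1] 67.4
330 [ -6.2 -77.3] 67.5
336 [ -6.2 -80.7] 67.5
```

View pics/t5c.png

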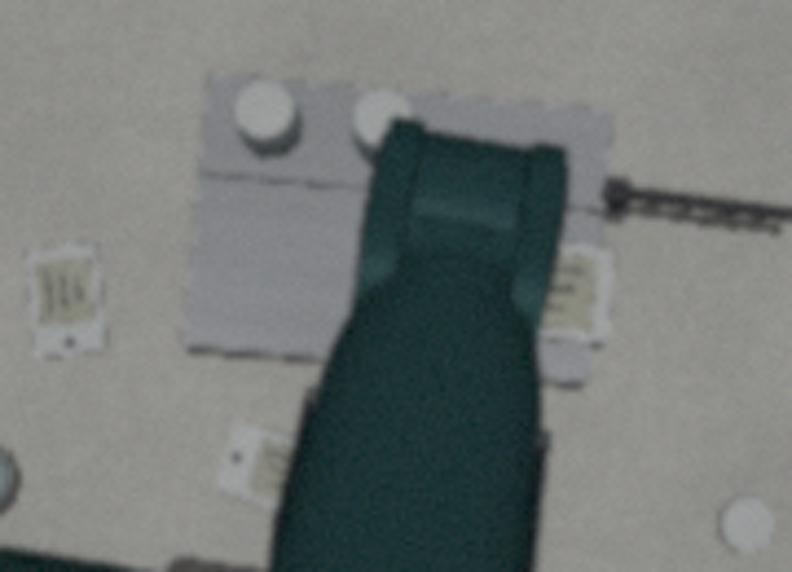

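The top view shows the plate straight, its front edge just past the ledge end (column ~610 against ~595), and the bar still pointing out. About 29 mm of pushing remains, after which I back off.

Request:
drive_tool(series=[{"rotation": [0, 0, 0], "slide": [-0.01, -0.1, 0], "claw": 0.2}, {"rotation": [0, 0, 0], "slide": [-0.025, -0.2, 0], "claw": 0.2}, {"rotation": [0, 0, 0], "slide": [-0.035, -0.3, 0], "claw": 0.2}, {"rotation": [0, 0, 0], "slide": [-0.05, -0.4, 0], "claw": 0.2}, {"rotation": [0, 0, 0], "slide": [-0.06, -0.5, 0], "claw": 0.2}, {"rotation": [0, 0, 0], "slide": [-0.075, -0.6, 0], "claw": 0.2}, {"rotation": [0, 0, 0], "slide": [-0.08, -0.67, 0], "claw": 0.2}, {"rotation": [0, 0, 0], "slide": [-0.085, -0.71, 0], "claw": 0.2}, {"rotation": [0, 0, 0], "slide": [-0.085, -0.71, 0], "claw": 0.2}, {"rotation": [0, 0, 0], "slide": [-0.085, -0.71, 0], "claw": 0.2}])

```text
time: 10.87
tool_pos: [483.8, -46.3, 61.2]
tcp_rot: [0.0, 0.748, 0.663, -0.0]
wrist_force: [0.4, 0.3, 0.3]
finger_gap: 34.3
```

Request:
drive_tool(series=[{"rotation": [0, 0, 0], "slide": [0.02, 0.2, 0], "claw": 0.2}, {"rotation": [0, 0, 0], "slide": [0.05, 0.5, 0], "claw": 0.2}, {"rotation": [0, 0, 0], "slide": [0.1, 0.9, 0.1], "claw": 0.2}, {"rotation": [0, 0, 0], "slide": [0.1, 0.9, 0.8], "claw": 0.2}, {"rotation": [0, 0, 0], "slide": [0.1, 0.9, 1.7], "claw": 0.2}, {"rotation": [0, 0, 0], "slide": [0.1, 0.9, 2.6], "claw": 0.2}, {"rotation": [0, 0, 0], "slide": [0.1, 0.9, 3.5], "claw": 0.2}, {"rotation": [0, 0, 0], "slide": [0.0, 0.5, 4.0], "claw": 0.2}, {"rotation": [0, 0, 0], "slide": [0, 0, 4.2], "claw": 0.2}, {"rotation": [0, 0, 0], "slide": [0, -0.6, 4.2], "claw": 0.2}])

```text
time: 11.7
tool_pos: [484.6, -69.3, 231.6]
tcp_rot: [0.002, 0.747, 0.664, 0.001]
wrist_force: [0.4, 0.2, -0.7]
finger_gap: 34.4
```

Request:
drive_tool(series=[{"rotation": [0, 0, 0], "slide": [-0.1, -0.9, 0], "claw": 0.2}, {"rotation": [0, 0, 0], "slide": [-0.2, -1.8, 0], "claw": 0.2}, {"rotation": [0, 0, 0], "slide": [-0.4, -2.7, 0], "claw": 0.2}, {"rotation": [0, 0, 0], "slide": [-0.6, -3.6, 0], "claw": 0.2}, {"rotation": [0, 0, 0], "slide": [-0.7, -4.5, 0], "claw": 0.2}, {"rotation": [0, 0, 0], "slide": [-0.8, -5.4, 0], "claw": 0.2}, {"rotation": [0, 0, 0], "slide": [-1.2, -6.2, 0], "claw": 0.2}, {"rotation": [0, 0, 0], "slide": [-1.6, -7.0, 0], "claw": 0.2}, {"rotation": [0, 0, 0], "slide": [-1.6, -7.0, 0], "claw": 0.2}, {"rotation": [0, 0, 0], "slide": [-1.6, -7.0, 0], "claw": 0.2}])

```text
time: 12.53
tool_pos: [419.7, -350.6, 228.8]
tcp_rot: [-0.0, 0.749, 0.663, 0.0]
wrist_force: [-0.7, 0.2, -0.6]
finger_gap: 34.1
```

```bash
python3 - <<'E'
from f import *
c=snap("top");np.savez('t6.npz',**c)
snap("scene","s6.png")
s=arm.sense();print(s["time"],s["tool_pos"])
im=c["frame"][130:260,220:400];cv2.imwrite('pics/t6c.png',cv2.resize(im,None,fx=4.4,fy=4.4,interpolation=cv2.INTER_CUBIC)[:,:,::-1])
E
```

```text
12.6333 [ 420.37543911 -349.08829016  229.1442649 ]
```

View pics/t6c.png

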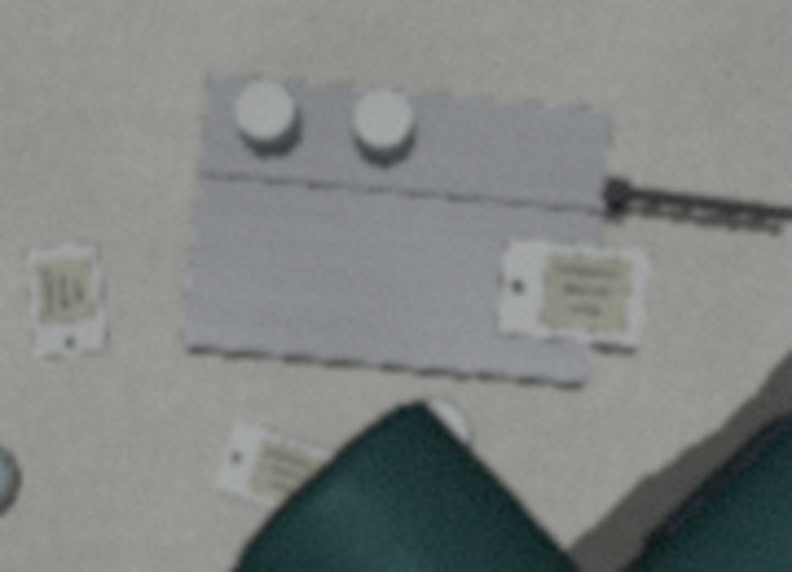

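```bash
python3 - <<'E'
from f import *
c=dict(np.load('t6.npz'))
v=lambda p:np.array(p)/4.4+[220,130]-0.4
print(toL(onplane(c,v([(508,238),(648,250),(638,350),(498,332)]),66)).round(), toL(onplane(c,v([(594,300)]),60)).round(),toL(onplane(c,v([(617,195),(790,212)]),80)).round())
P=cloud(c)
q=onplane(c,v([(640,300),(510,285)]),66);u=v([(635,300),(510,300)]).astype(int);print([P[b,a].round() for a,b in u])
print(arm.close_job())
E
```

```text
[[  35.  -91.]
 [  36. -207.]
 [ -47. -206.]
 [ -44.  -90.]] [[  -9. -167.]] [[  78. -176.]
 [  78. -320.]]
[array([ 471., -165.,   67.]), array([473., -63.,  70.])]
the job is handed in; nothing more can be done
None
```

The job is done and handed in after about 12.6 s of the 58 s allowed.

- **Bar:** I swung it outward with shut fingertips before touching the plate. The last top view shows it at about 1.57 rad, pointing straight out in line with the ledge.
- **Plate:** I pushed it along the ledge by its rear edge with two fingertips, about 190 mm, in stages.
    - The last top view puts its front edge about 39 mm past the ledge end, a third of its 120 mm length.
    - It is straight to within about 0.02 rad and flat at about 66 mm.
    - Its front side is at about x -45, well inside the ledge's front edge at x -80.
- **Other things:** jars a and b are where they started. The arm hid part of jar_c and one look-alike plate in the last view. I didn't measure jar_c, the flask, tray, cap or beaker again, but the arm passed clear of them. The only contact above about 2 N was a 22 N touch of the fingertips on the ledge, made on purpose to find its height.

My camera estimates of the ledge ends differed by 2–3 mm between views, which is within the stated calibration error. No check failed.

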